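# Ease a spring clip off a stand rod with a wedge

### The job

Take the spring clip off the steel rod in the cradle, using the wedge from the white tray: slide it along the top of the rod in under the clip's bridge, from the end where the clip's lip is turned up, until the clip spreads and comes up off the rod. Do not touch the clip with the gripper while it is on the rod. Then leave both the clip and the wedge lying inside the tray, and leave the two white sample jars standing where they are.

Things in the scene. Friction and masses are not known exactly. Their poses are not given: they have to be found in the camera images.
- cradle: Fixed bench cradle: grey base plate 210 x 70 x 12 mm with two aluminium blocks carrying a level steel rod along its own x axis. Origin: centre of the base's underside. Blocks: x = -93 to -73 mm (34 mm wide) and x = +13 to +40 mm (40 mm wide, the stop for the clip); both tops at 71 mm, 2 mm below the rod's top. Between them the rod is free all round.
- rod_axis (a point): Middle of the smooth steel rod, on its axis, 65 mm above the cradle's origin. The rod is 16 mm in diameter and 200 mm long, along the cradle's x axis (100 mm to each side of this point); its top is 8 mm above this point.
- clip: Dark steel spring clip, 22 mm long along the rod, 30 mm wide (y), about 33 mm high, 60 g, snapped over the rod from above 2 to 14 mm short of the stop block, in line with the rod. Origin: axis of its bore, which is the rod's axis while it is on; x points along the rod to the stop block, z up. Pushed along the rod it slides stiffly (a few N) up to the stop. See also its bridge.
- clip_bridge (a point): Middle of the underside of the clip's flat 3 mm thick bridge, 14 mm above the clip's origin: a gap 6 mm high above the rod's top, 24 mm wide between the side walls, 22 mm long. At its -x end a lip, reaching to x = -20 mm, is turned up 35 deg as lead-in. Two sprung legs with inward beads grip the rod below its middle; lifting the bridge 6 to 9 mm spreads them (8 to 11 N a leg) and it snaps off.
- wedge: Wedge tool, 130 to 210 g, lying flat in the tray: smooth steel blade 12 mm wide with flat base, black block handle 40 mm long (x), 24 mm wide (y), 48 mm high. Origin: on the underside, below the handle's middle; x points to the nose, z up. Handle x = -20 to 20 mm; blade top level at 20 mm height to x = 65 mm, then sloping down to 3 mm at the nose, x = 120 mm. Grip across the 24 mm, 33 mm up.
- wedge_nose (a point): Tip of the wedge: middle of its 12 mm wide, 3 mm thick front edge, 120 mm ahead of the wedge's origin, 1.5 mm above the underside. Pushing it in under the clip takes about 3 to 10 N; once the level part of the blade is under the bridge the clip is off and sits astride the blade like a saddle (it stays there if the wedge is lifted level and moved smoothly).
- tray: White shallow tray, fixed, 260 mm (x) by 280 mm (y), 16 mm high, floor and walls 5 mm thick. Origin: centre of its underside; its floor is 5 mm above that. A small measuring spindle and a steel collar lie near its edges and may be nudged.
- jar_a: White sample jar with a lid, 54 mm in diameter, 75 mm high. Origin: centre of its underside. Not to be disturbed.
- jar_b: Second white sample jar of the same kind. Origin: centre of its underside. Not to be disturbed.
Not all that is in view belongs to the job. Leave any pink or purple look-alike of the wedge alone. Leave any blue look-alike of the clip alone.

How it is judged:
By the outcome, as a careful person would: the job done as asked, in the order asked, and still so for the second after the job is handed in, with the robot touching nothing.
It also fails if it takes over 58 s, if anything falls off the work surface, if the arm or the gripper's body presses on something with over 40 N, if the wrist force passes 120 N, or if a joint passes its speed limit or range.

### The arm

A 6-joint arm with a two-finger parallel gripper is mounted at the origin on the work surface. World frame = base frame: x ahead of the robot, y to its left, z up, the work surface at z = 0. Lengths are in mm, angles in rad, forces in N, time in s.
With the tool pointing down it reaches from about 300 to 825 mm from the base axis. Payload 5.4 kg.
Tool frame: the origin (TCP) lies at the very end of the fingers, on their centre line; the grasp point (between the pads) lies 19 mm behind it; z points along the fingers, y is the line along which they close (so a half turn about z gives the same grasp; the last joint's range is limited). The gripper opens to 92 mm and grips with 3 to 60 N. Pads are 20 mm wide; open, the fingers measure 128 mm over their backs; the gripper's body (75 mm by 189 mm) begins 69 mm behind the grasp point.
Start: joints at [0.902, 0.158, 1.597, -0, 1.386, -0.21], TCP at [254.658, 515.514, 214.601] pointing down, gripper open.
Joint ranges: [-2.91, 2.91], [-0.94, 2.29], [0.18, 2.7], [-1.29, 4.43], [0.17, 2.64], [-3, 3]. Speed limits (rad/s): [2.57, 2.57, 3.14, 3.14, 3.14, 3.14].

### API

Orientations are given as a 3x3 rotation matrix whose columns are the frame's x, y, z axes.
In Python, from workcell import env gives the robot as it stands.
- The arm moves only by the tool step_arm, never from a script. Its argument "rows" is text: rows parted by semicolons, each of 6 numbers parted by spaces: the shift along the tool's x, y, z in cm, then the turn, a rotation vector about the tool's x, y, z in rad. A call has 1 to 12 rows; each row is the pose to reach, as a shift and turn from the pose commanded when the call began, along the tool's axes at that moment; what a row does not reach only later rows make up. A row lasts 1/12 s, in which the tool goes at most 41.7 mm and 7.16 degrees, less where a joint would pass 70% of its speed; a pose out of reach is approached as far as the arm can. A call with a gripper value outside its range is refused whole. "fingers" is the finger opening in cm, from 0 to 9.19, set as the call begins (left out, the last holds). The fingers move at their own pace and stop on an object; "grip_force" is the grip in N (left out, the last holds). Time passes only in rows, so rows that repeat a pose let the fingers close. It gives the time, the measured TCP pose, the force, the opening and the grip force at its end, in the units of the state.
- env.sense(): the state, without advancing time (a new reading comes with each control period).
- env.camera(name): name is "scene" or "top" or "wrist"; returns the picture (384x512x3 uint8, red, green, blue); there is no depth.
- env.calibration(name): a dict with "fx", "fy", "cx", "cy" (pixels), "R" (3x3) and "t" (3): a world point X has camera coordinates R X + t; the wrist camera has in their place "hand_eye" (4x4, takes a point from camera to tool coordinates, whose origin is the TCP and whose axes are the flange's). Camera axes: x right, y down, z forward; pixel columns grow to the right and rows downward; lengths in mm; the calibration is good to about 2 mm. A picture is of the moment at which its call begins: read the wrist's pose just before it. calibration takes no time and is no camera call.
- env.job_done(): hands the job in; it is judged then, once.
The state is a dict: "t": time; "joint_positions": joint angles; "dq": joint speeds; "tau": joint torques, N m; "tcp_pos": TCP position; "ee_rot": TCP orientation; "contact_force": force on the tool from outside, world axes, zero at the start; "wrist_torque": the same for the moment, N m; "width": finger opening in mm; "gripper_force": force on a finger pad.
Only numpy, scipy, OpenCV 4.12 (cv2) and the standard library are available. Lean on these libraries where they do the work, as an engineer would, in place of code of your own. Each camera call takes 0.05 s, during which the arm holds its last target. There are 200 camera calls.

## Working session

There is one attempt and no reset: what is moved stays moved. The work goes in short steps, Python scripts to look and compute and a tool call to move; the robot and the scene stay as the last step left them, time stands still between calls to the robot, and variables do not carry over. Pictures are saved under pics/ and viewed, at most 10 in all, crops included, and the job is handed in when it is done.

Besides the shell and the picture viewer there is one more tool, called after "Emit:" as a command line: name --argument value ..., lists and objects as JSON in quotes. step_arm: Moves the arm, as the interface text tells. Its arguments: {"type":"object","properties":{"rows":{"type":"string"},"fingers":{"type":"number"},"grip_force":{"type":"number"}},"required":["rows"]}

```bash
mkdir -p pics; python3 - <<'E'
from workcell import env
import cv2,numpy as np
for n in ("scene","top"):
    im=env.camera(n); cv2.imwrite(f"pics/{n}0.png",cv2.resize(im[:,:,::-1],None,fx=1.5,fy=1.5,interpolation=cv2.INTER_CUBIC))
    cv2.imwrite(f"pics/raw_{n}0.png",im[:,:,::-1])
    c=env.calibration(n);print(n,{k:np.round(v,3).tolist() for k,v in c.items()}); print(-np.array(c['R']).T@c['t'])
print({k:np.round(v,3).tolist() for k,v in env.sense().items()})
print(env.calibration("wrist"))
E
```

```text
scene {'fx': 352.815, 'fy': 352.815, 'cx': 256.777, 'cy': 196.877, 'R': [[-0.414, 0.91, -0.009], [0.525, 0.231, -0.819], [-0.744, -0.344, -0.573]], 't': [330.459, -211.15, 1315.767]}
[1226.25751424  200.47154769  584.06724975]
top {'fx': 383.137, 'fy': 383.137, 'cx': 254.461, 'cy': 189.44, 'R': [[0.12, -0.993, 0.002], [-0.972, -0.118, -0.201], [0.2, 0.023, -0.98]], 't': [-184.625, 531.64, 905.469]}
[ 357.97619079 -141.12404519  994.2528402 ]
{'t': 0.1, 'joint_positions': [0.902, 0.159, 1.598, -0.0, 1.386, -0.21], 'dq': [-0.002, -0.002, -0.002, 0.0, -0.0, 0.0], 'tau': [0.0, -38.65, -32.296, 0.07, 0.034, -0.0], 'tcp_pos': [254.312, 515.074, 213.743], 'ee_rot': [[-0.897, 0.443, -0.001], [0.443, 0.897, -0.001], [0.0, -0.002, -1.0]], 'contact_force': [-0.443, 0.053, 0.575], 'wrist_torque': [0.022, 0.02, 0.041], 'gripper_force': 0.0, 'width': 91.844}
{'fx': 326.5859053355243, 'fy': 326.5859053355243, 'cx': 253.2801448819875, 'cy': 191.57128198698229, 'hand_eye': array([[ 5.50428259e-04, -9.62810273e-01, -2.70177859e-01,
         7.61221056e+01],
       [ 9.99999832e-01,  4.81408754e-04,  3.21724637e-04,
         3.66268988e-01],
       [-1.79693799e-04, -2.70177991e-01,  9.62810376e-01,
        -1.69304032e+02],
       [ 0.00000000e+00,  0.00000000e+00,  0.00000000e+00,
         1.00000000e+00]])}
```

View pics/top0.png

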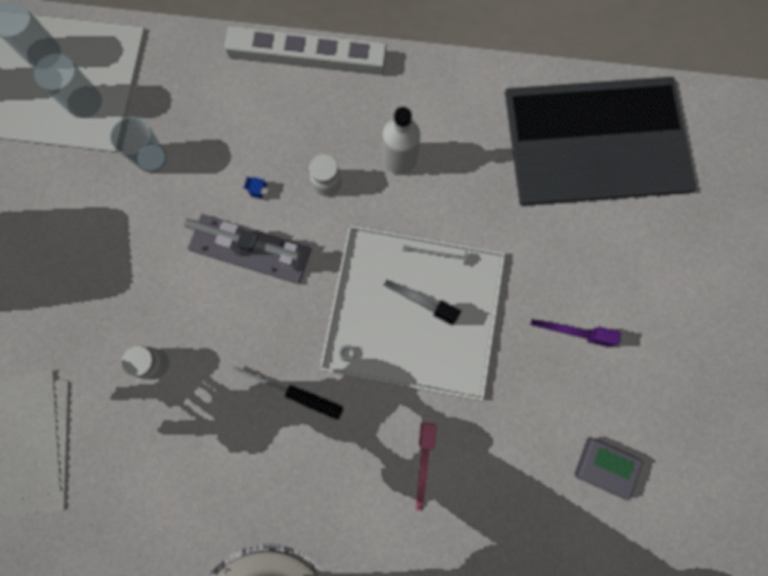

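View pics/scene0.png

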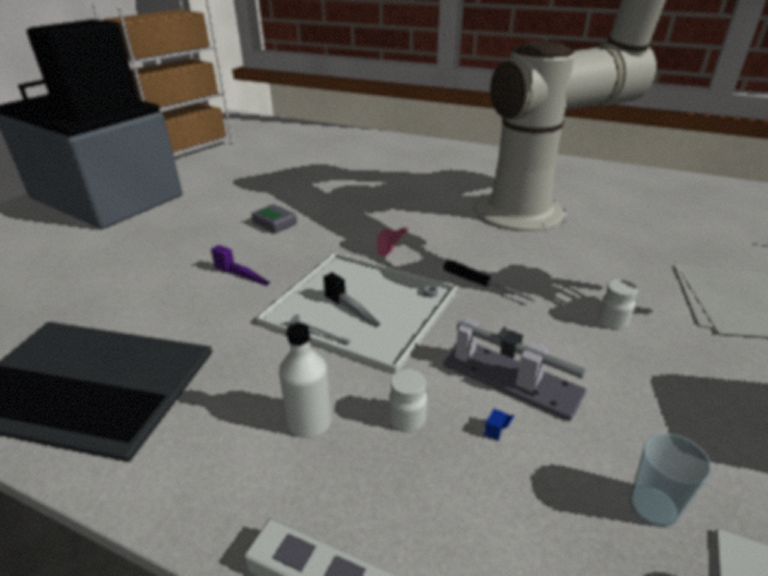

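Candidates for the wedge, as top-view pixels at 1.5x:
- The black-handled grey blade in the tray, handle (447,312), nose (387,283). This is the wedge.
- The purple look-alike (600,337), the pink one (428,440) and the black fork-like tool (313,402). All three are decoys.

Candidates for the clip:
- The dark one on the rod (245,238). This is the clip.
- The blue one (256,187), a decoy.

The jars are at (325,170) and (140,362), and the bottle is at (402,140). The stop block is on the rod's image-left side, so cradle +x points to world +y.

```bash
cat > h.py <<'E'
from workcell import env
import cv2,numpy as np
def ray(n,u,v,s=None):
    c=env.calibration(n)
    d=np.array([(u-c['cx'])/c['fx'],(v-c['cy'])/c['fy'],1.])
    if n=='wrist':
        H=c['hand_eye'];R=np.array(s['ee_rot']);
        return np.array(s['tcp_pos'])+R@H[:3,3], R@H[:3,:3]@d
    R=np.array(c['R']);return -R.T@np.array(c['t']),R.T@d
def at(n,u,v,z,s=None):
    o,d=ray(n,u,v,s);return o+d*(z-o[2])/d[2]
E
python3 - <<'E'
from h import *
for nm,u,v,z in [("handle",447,308,48),("nose",387,284,7),("clip",245,237,82),("rodL",188,222,70),("rodR",297,248,70),("jarA",324,163,75),("jarB",138,354,75),("bottle",402,116,120),("trayTL",350,230,16),("trayTR",506,253,16),("trayBL",325,370,16),("trayBR",486,397,16),("purple",600,337,20)]:
    print(nm,at("top",u/1.5,v/1.5,z).round(0))
im=cv2.imread("pics/raw_top0.png")
a=cv2.resize(im[135:195,120:215],None,fx=8,fy=8,interpolation=cv2.INTER_CUBIC)[:, :760]
cv2.imwrite("pics/c1.png",a)
E
```

```text
handle [ 524. -232.   48.]
nose [ 561. -127.    7.]
clip [596. 113.  82.]
rodL [613. 216.  70.]
rodR [591.  28.  70.]
jarA [743.   3.  75.]
jarB [386. 252.  75.]
bottle [ 822. -120.  120.]
trayTL [648. -51.  16.]
trayTR [ 640. -329.   16.]
trayBL [400. -41.  16.]
trayBR [ 388. -315.   16.]
purple [ 511. -498.   20.]
```

View pics/c1.png

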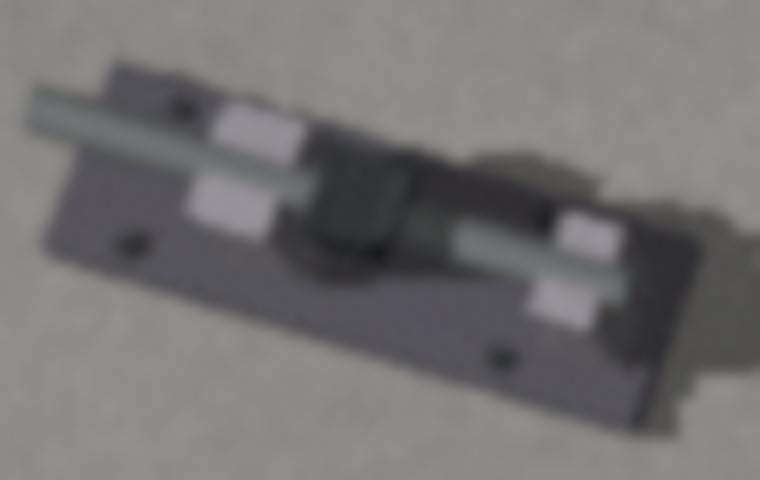

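The crop confirms the dark clip at crop pixel (360,195), with the stop block to its left at (245,170) and the free rod and far block to its right. The raised lip is on the right, so the wedge enters from the tray side. Next I move the wrist camera over the cradle.

Emit:
step_arm --rows "-8 -3.5 0.4 0 0 0.2;-16 -7 0.8 0 0 0.4;-24 -10.5 1.2 0 0 0.6;-32 -14 1.6 0 0 0.8;-40 -17.5 2 0 0 1.0;-48.9 -21 2.4 0 0 1.234;-48.9 -21 2.4 0 0 1.234;-48.9 -21 2.4 0 0 1.234;-48.9 -21 2.4 0 0 1.234;-48.9 -21 2.4 0 0 1.234;-48.9 -21 2.4 0 0 1.234;-48.9 -21 2.4 0 0 1.234"

```text
t: 1.1
tcp_pos: [579.5, 133.6, 191.5]
ee_rot: [[0.122, 0.992, -0.001], [0.992, -0.122, 0.0], [-0.0, -0.001, -1.0]]
contact_force: [0.5, 0.8, 0.7]
width: 91.9
gripper_force: 0.0
```

Emit:
step_arm --rows "0 0 0 0 0 0;0 0 0 0 0 0;0 0 0 0 0 0;0 0 0 0 0 0"

```text
t: 1.43
tcp_pos: [577.8, 136.6, 191.9]
ee_rot: [[0.12, 0.993, -0.001], [0.993, -0.12, 0.0], [0.0, -0.001, -1.0]]
contact_force: [-0.2, -0.1, 0.1]
width: 91.9
gripper_force: 0.0
```

```bash
cat > snap.py <<'E'
from h import *
import sys,json
n=sys.argv[1]
s=env.sense();im=env.camera("wrist")[:,:,::-1]
cv2.imwrite(f"pics/raw_{n}.png",im);cv2.imwrite(f"pics/{n}.png",cv2.resize(im,None,fx=1.5,fy=1.5,interpolation=cv2.INTER_CUBIC))
json.dump({k:np.array(s[k]).tolist() for k in s},open(f"pics/{n}.json","w"))
print(s['t'],np.round(s['tcp_pos'],1),np.round(s['ee_rot'],3).tolist(),np.round(s['joint_positions'],2))
E
python3 snap.py w1
```

```text
1.4333 [577.8 136.6 191.9] [[0.12, 0.993, -0.001], [0.993, -0.12, 0.0], [0.0, -0.001, -1.0]] [0.03 0.22 1.57 0.   1.35 0.15]
```

View pics/w1.png

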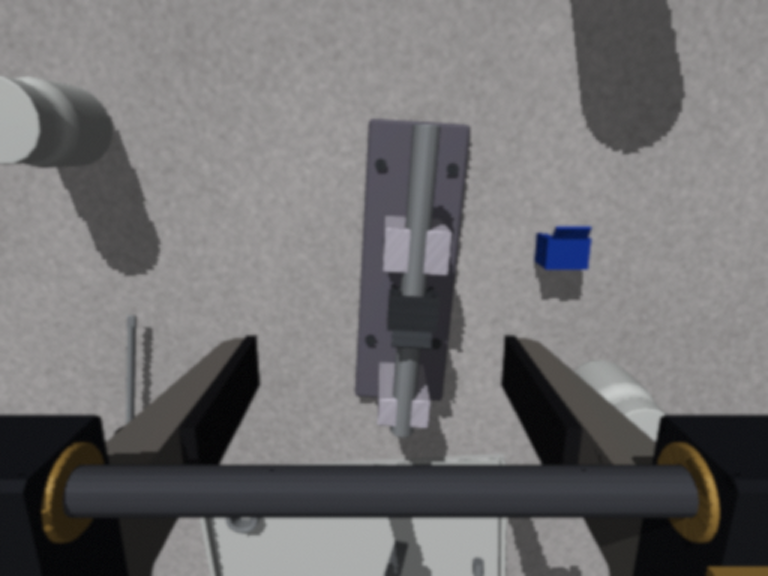

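The view shows the rod from (426,123) to (403,435), the base corners at (370,121), (469,127), (357,394) and (443,400), the stop block at about (417,248), and the clip bridge at about (412,308). The lip at about (412,340) points toward the tray.

```bash
python3 - <<'E'
from h import *
import json
from scipy.optimize import least_squares
s=json.load(open("pics/w1.json"))
P=[((370,121),(105,35,12)),((469,127),(105,-35,12)),((357,394),(-105,35,12)),((443,400),(-105,-35,12)),((426,124),(100,0,65)),((403,435),(-100,0,65)),
((384,272),(13,20,71)),((448,274),(13,-20,71)),((380,424),(-93,17,71)),((427,427),(-93,-17,71))]
def res(p,full=False):
    r=[]
    for (u,v),m in P:
        w=at("wrist",u/1.5,v/1.5,m[2]+p[3]*0,s)
        c,si=np.cos(p[2]),np.sin(p[2])
        r+=list(np.array([p[0]+c*m[0]-si*m[1],p[1]+si*m[0]+c*m[1]])-w[:2])
    return np.array(r)
q=least_squares(lambda p:res(np.r_[p,0]),[600,110,1.45]).x
print(q,np.degrees(q[2]));print(res(np.r_[q,0]).reshape(-1,2).round(1).tolist())
c,si=np.cos(q[2]),np.sin(q[2])
for nm,u,v,z in [("bridge far",414,287,82),("bridge near",412,331,82),("lip",412,347,87),("L",390,310,82),("R",437,310,82)]:
    w=at("wrist",u/1.5,v/1.5,z,s);d=w[:2]-q[:2];print(nm,w.round(1),"cradle",c*d[0]+si*d[1],-si*d[0]+c*d[1])
for nm,u,v in [("rod near",403,434),("rod far",426,124)]: print(nm,at("top",0,0,65)*0+at("wrist",u/1.5,v/1.5,65,s))
im=cv2.imread("pics/raw_w1.png")
cv2.imwrite("pics/c2.png",cv2.resize(im[150:300,230:320],None,fx=4,fy=4,interpolation=cv2.INTER_CUBIC))
E
```

```text
[597.91998279 125.16720807   1.39584574] 79.97606971975851
[[-0.9, 2.5], [1.8, 2.2], [-1.8, -3.0], [0.3, -1.8], [0.2, -0.0], [0.2, 2.9], [-0.5, 0.3], [0.2, -0.7], [-1.1, -1.2], [1.5, -1.1]]
bridge far [597.8 132.7  82. ] cradle 7.34959366650893 1.4286085665917656
bridge near [593.8 105.2  82. ] cradle -20.379143709448133 0.5974368078981773
lip [592.6  96.9  87. ] cradle -28.737339633406865 0.30123139740132476
L [582.1 120.1  82. ] cradle -7.728374501303671 14.742433855132678
R [610.  116.8  82. ] cradle -6.1726388953639075 -13.39553285323622
rod near [580.37109358  24.59270741  65.        ]
rod far [615.09167188 223.672468    65.        ]
```

Emit:
step_arm --rows "-4 0 0 0 0 0.03;-8 0 0 0 0 0.05;-12 0 0 0 0 0.1;-16 1 0 0 0 0.15;-20 1.5 0 0 0 0.2;-24 2 0 0 0 0.22;-28 2 0 0 0 0.22;-30 2 0 0 0 0.22;-32 2 0 0 0 0.22;-32 2 0 0 0 0.22;-32 2 0 0 0 0.22;-32 2 0 0 0 0.22"

```text
t: 2.48
tcp_pos: [559.8, -182.9, 192.2]
ee_rot: [[0.334, 0.943, 0.0], [0.943, -0.334, 0.001], [0.001, -0.0, -1.0]]
contact_force: [0.5, -0.3, 0.6]
width: 91.8
gripper_force: 0.0
```

```bash
python3 snap.py w2
```

```text
2.4833 [ 559.8 -182.9  192.2] [[0.334, 0.943, 0.0], [0.943, -0.334, 0.001], [0.001, -0.0, -1.0]] [-0.52  0.21  1.58  0.    1.35 -0.18]
```

View pics/w2.png

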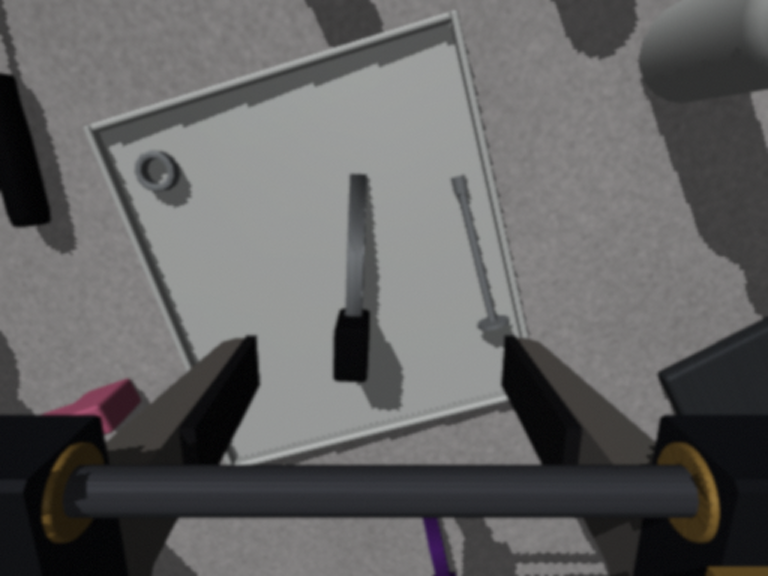

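The wedge is in the tray with its nose at about (358,175), its blade up to (354,310), and the back edge of the handle top from (334,380) to (366,381). The tray corners are at (91,127), (456,13), (240,465) and (527,398).

```bash
python3 - <<'E'
from h import *
import json
s=json.load(open("pics/w2.json"))
f=lambda u,v,z:at("wrist",u/1.5,v/1.5,z,s)
n=f(358.5,175,6.5);a=f(334,380,53);b=f(366.5,381,53);h=(a+b)/2
print("nose",n,"back",h,"handle w",np.linalg.norm(a-b))
d=(n-h)[:2];L=np.linalg.norm(d);e=d/L;print("len",L,"(140) yaw",np.degrees(np.arctan2(d[1],d[0])))
m=f(354,308,25);print("blade at handle front",m,(m-n)[:2]@e, np.degrees(np.arctan2(*(n-m)[1::-1])))
o=(n[:2]-120*e+h[:2]+20*e)/2;print("origin",o)
R=np.array(s['ee_rot']);print("tool-frame shift to origin,mm",R.T@(np.r_[o,5+14]-s['tcp_pos']))
for p in [(91,127),(456,13),(240,465)]:print("tray",f(*p,16).round(0))
E
```

```text
nose [ 565.5039357  -121.69795577    6.5       ] back [ 515.03232098 -248.41785135   53.        ] handle w 22.44853975686269
len 136.40130435038324 (140) yaw 68.28296655465692
blade at handle front [ 531.20892868 -208.0013037    25.        ] -92.86770151956175 68.32824137989462
origin [ 521.76698022 -231.50903399]
tool-frame shift to origin,mm [-58.6337912  -19.61657982 173.12193306]
tray [408. -32.  16.]
tray [659. -48.  16.]
tray [ 396. -306.   16.]
```

View pics/c2.png

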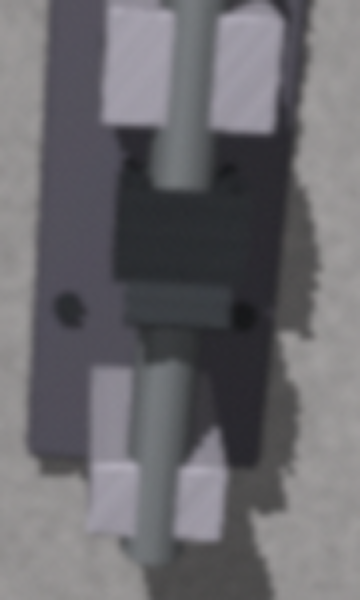

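The clip's far edge is at cradle x ≈ +2 and its near edge at -20, so its origin is at about -9, 11 mm short of the stop, which agrees with the description. Now I grasp the wedge.

Emit:
step_arm --rows "-3 -1 3 0 0 0.02;-5.9 -1.96 6 0 0 0.038;-5.9 -1.96 9.5 0 0 0.038;-5.9 -1.96 13 0 0 0.038;-5.9 -1.96 15 0 0 0.038;-5.9 -1.96 16.5 0 0 0.038;-5.9 -1.96 17 0 0 0.038;-5.9 -1.96 17.3 0 0 0.038;-5.9 -1.96 17.3 0 0 0.038;-5.9 -1.96 17.3 0 0 0.038;-5.9 -1.96 17.3 0 0 0.038;-5.9 -1.96 17.3 0 0 0.038" --fingers 6

```text
t: 3.53
tcp_pos: [522.3, -234.1, 20.3]
ee_rot: [[0.371, 0.929, 0.002], [0.929, -0.371, -0.001], [-0.001, 0.002, -1.0]]
contact_force: [0.1, -0.1, 0.1]
width: 60.1
gripper_force: 0.0
```

Emit:
step_arm --rows "0 0 0 0 0 0;0 0 0 0 0 0;0 0 0 0 0 0;0 0 0 0 0 0;0 0 0 0 0 0;0 0 0 0 0 0;0 0 0 0 0 0;0 0 0 0 0 0" --fingers 1.5 --grip_force 45

```text
t: 4.2
tcp_pos: [521.2, -233.6, 19.0]
ee_rot: [[0.371, 0.929, -0.0], [0.929, -0.371, 0.0], [0.0, -0.0, -1.0]]
contact_force: [-0.1, 0.5, 1.1]
width: 23.6
gripper_force: 45.0
```

The wedge is gripped at width 23.6 mm. Next I lift it level, turn to the rod's yaw (80°) and stop short of the clip to look.

Emit:
step_arm --rows "0 0 -1.5 0 0 0;0 0 -4 0 0 0;0 0 -7 0 0 0;1 0 -9.6 0 0 0;3 -0.4 -9.6 0 0 -0.03;6 -0.8 -9.6 0 0 -0.08;9 -1.2 -9.6 0 0 -0.13;12 -1.6 -9.6 0 0 -0.17;14.5 -1.9 -9.6 0 0 -0.2;16 -1.97 -9.6 0 0 -0.206;16 -1.97 -9.6 0 0 -0.206;16 -1.97 -9.6 0 0 -0.206"

```text
t: 5.2
tcp_pos: [562.2, -77.2, 114.6]
ee_rot: [[0.172, 0.985, -0.001], [0.985, -0.172, -0.0], [-0.0, -0.001, -1.0]]
contact_force: [-0.4, 0.5, -1.3]
width: 23.7
gripper_force: 45.0
```

Emit:
step_arm --rows "0 0 0 0 0 0;0 0 0 0 0 0;0 0 0 0 0 0;0 0 0 0 0 0"

```text
t: 5.53
tcp_pos: [562.3, -78.5, 115.0]
ee_rot: [[0.174, 0.985, -0.0], [0.985, -0.174, -0.0], [-0.0, -0.0, -1.0]]
contact_force: [-0.3, -0.3, -2.6]
width: 23.6
gripper_force: 45.0
```

```bash
python3 snap.py w3; python3 - <<'E'
import cv2
im=cv2.imread("pics/raw_w3.png")
cv2.imwrite("pics/c3.png",cv2.resize(im[0:310,160:350],None,fx=1.9,fy=1.9,interpolation=cv2.INTER_CUBIC))
E
```

```text
5.5333 [562.3 -78.5 115. ] [[0.174, 0.985, -0.0], [0.985, -0.174, -0.0], [-0.0, -0.0, -1.0]] [-0.35  0.24  1.71 -0.    1.19 -0.18]
```

View pics/w3.png

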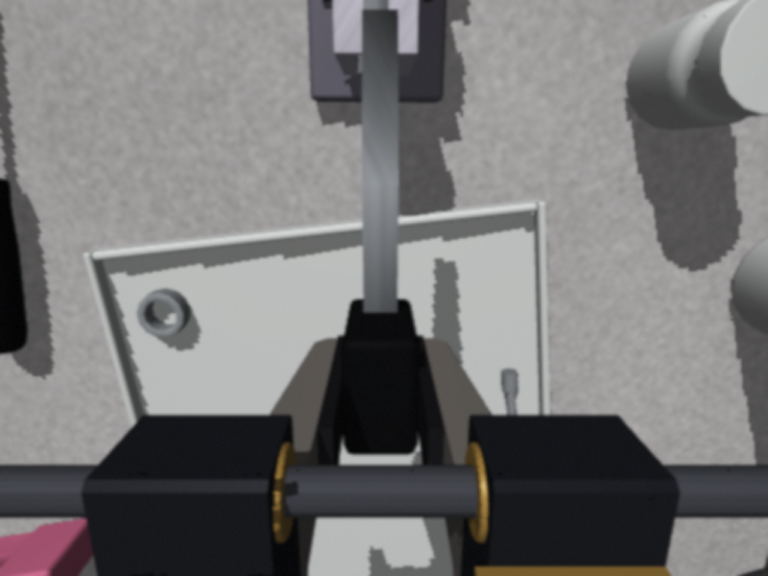

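The nose is at (380,10), already lined up with the near block (333–418 at row 50) and the rod at about (377,3). I'll measure the lateral offset numerically and get a longer look at the rod from a higher, farther-back view if needed.

```bash
python3 - <<'E'
import cv2,numpy as np
g=cv2.cvtColor(cv2.imread("pics/raw_w3.png"),cv2.COLOR_BGR2GRAY).astype(int)
for r in (1,3,5,9,14,20,25,30,33,45,60,62): print(r,g[r,200:302:1 if 0 else 2].tolist())
E
```

```text
1 [153, 151, 131, 88, 93, 95, 94, 79, 44, 40, 61, 146, 173, 176, 180, 180, 178, 177, 182, 184, 180, 148, 129, 130, 128, 126, 116, 104, 96, 119, 169, 180, 181, 179, 177, 173, 171, 174, 175, 140, 59, 41, 35, 38, 44, 48, 48, 47, 46, 76, 83]
3 [152, 152, 133, 90, 92, 94, 94, 88, 58, 49, 66, 148, 175, 178, 180, 179, 176, 178, 183, 182, 177, 146, 128, 129, 127, 126, 116, 104, 97, 120, 172, 180, 179, 177, 174, 171, 171, 175, 175, 136, 59, 48, 48, 48, 48, 49, 48, 48, 45, 75, 84]
5 [156, 156, 137, 93, 93, 95, 95, 92, 70, 63, 76, 150, 176, 180, 178, 176, 177, 181, 183, 182, 172, 135, 117, 118, 115, 114, 104, 95, 88, 108, 153, 160, 162, 172, 171, 170, 173, 177, 176, 136, 58, 48, 48, 48, 47, 48, 47, 46, 47, 76, 84]
9 [164, 161, 139, 92, 92, 95, 95, 94, 94, 93, 101, 155, 178, 178, 175, 177, 182, 183, 179, 177, 156, 82, 61, 60, 59, 58, 55, 53, 51, 50, 48, 48, 81, 156, 170, 174, 176, 179, 178, 130, 55, 47, 48, 48, 47, 49, 48, 46, 48, 80, 86]
14 [159, 161, 147, 96, 92, 94, 94, 94, 93, 93, 99, 146, 173, 174, 178, 182, 179, 177, 176, 173, 151, 84, 64, 62, 62, 60, 59, 57, 54, 53, 51, 49, 75, 157, 174, 
[... 920 characters left out ...]
173, 170, 164, 111, 53, 49, 50, 49, 50, 50, 48, 46, 61, 83, 84]
45 [157, 156, 150, 111, 88, 93, 93, 92, 92, 92, 91, 91, 91, 84, 62, 56, 56, 56, 55, 77, 104, 91, 85, 84, 84, 84, 82, 80, 79, 77, 75, 75, 72, 60, 57, 56, 55, 53, 50, 50, 49, 49, 50, 49, 48, 49, 47, 46, 69, 82, 81]
60 [157, 158, 158, 132, 86, 91, 91, 92, 91, 91, 92, 92, 92, 92, 91, 91, 89, 62, 50, 49, 63, 92, 95, 95, 94, 91, 90, 89, 90, 90, 89, 90, 82, 56, 49, 50, 49, 50, 49, 50, 50, 50, 50, 49, 49, 49, 47, 48, 76, 84, 86]
62 [156, 155, 154, 133, 85, 87, 90, 88, 89, 89, 89, 89, 90, 89, 88, 88, 87, 70, 50, 49, 63, 94, 97, 96, 94, 93, 91, 91, 92, 92, 91, 91, 85, 58, 49, 49, 48, 50, 49, 50, 49, 50, 48, 49, 49, 49, 47, 49, 77, 85, 86]
```

View pics/c3.png

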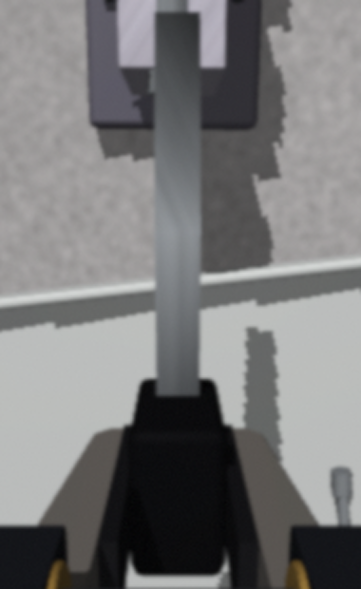

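The rod centre is at u=250.5 and the nose at 252.8, so I shift tool y by -1.5 mm. The yaw is parallel. Now I move forward to just before the lip and lower onto the rod.

Emit:
step_arm --rows "0.7 -0.05 0.5 0 0 0;1.5 -0.1 1.2 0 0 0;2.3 -0.15 1.8 0 0 0;3 -0.15 2.2 0 0 0;3 -0.15 2.4 0 0 0;3 -0.15 2.4 0 0 0;3 -0.15 2.4 0 0 0;3 -0.15 2.4 0 0 0"

```text
t: 6.25
tcp_pos: [566.5, -48.2, 91.3]
ee_rot: [[0.173, 0.985, 0.001], [0.985, -0.173, -0.0], [-0.0, 0.001, -1.0]]
contact_force: [1.2, 0.0, -1.1]
width: 23.7
gripper_force: 45.0
```

Emit:
step_arm --rows "0 0 0.1 0 0 0;0 0 0.1 0 0 0;0 0 0.2 0 0 0;0 0 0.2 0 0 0;0 0 0.3 0 0 0;0 0 0.3 0 0 0;0 0 0.3 0 0 0"

```text
t: 6.83
tcp_pos: [566.1, -47.9, 88.0]
ee_rot: [[0.173, 0.985, -0.0], [0.985, -0.173, 0.0], [-0.0, -0.0, -1.0]]
contact_force: [-1.3, -0.9, -2.5]
width: 23.9
gripper_force: 45.0
```

Emit:
step_arm --rows "0 0 0.05 0 0 0;0 0 0.1 0 0 0;0 0 0.1 0 0 0;0 0 0.1 0 0 0"

```text
t: 7.17
tcp_pos: [566.2, -47.9, 87.1]
ee_rot: [[0.173, 0.985, -0.0], [0.985, -0.173, -0.0], [-0.0, -0.0, -1.0]]
contact_force: [-0.0, 0.9, -1.5]
width: 23.5
gripper_force: 45.0
```

Emit:
step_arm --rows "0 0 0.05 0 0 0;0 0 0.1 0 0 0;0 0 0.1 0 0 0;0 0 0.1 0 0 0"

```text
t: 7.5
tcp_pos: [566.6, -48.0, 86.7]
ee_rot: [[0.173, 0.985, 0.001], [0.985, -0.173, -0.0], [0.0, 0.001, -1.0]]
contact_force: [-1.4, -0.4, 2.6]
width: 23.7
gripper_force: 45.0
```

It touches the rod (about +4 N upward, TCP z 86.7). Now I slide in under the lip.

Emit:
step_arm --rows "0.5 0 0 0 0 0;1 0 0 0 0 0;1.5 0 0 0 0 0;2 0 0 0 0 0;2.5 0 0 0 0 0;3 0 0 0 0 0;3.5 0 0 0 0 0;4 0 0 0 0 0;4 0 0 0 0 0"

```text
t: 8.25
tcp_pos: [574.0, -7.5, 86.8]
ee_rot: [[0.172, 0.985, 0.002], [0.985, -0.172, -0.0], [0.0, 0.002, -1.0]]
contact_force: [0.5, 0.8, 5.4]
width: 23.8
gripper_force: 45.0
```

Emit:
step_arm --rows "0.3 0 0 0 0 0;0.6 0 0 0 0 0;0.9 0 0 0 0 0;1.2 0 0 0 0 0;1.5 0 0 0 0 0;1.8 0 0 0 0 0;2.1 0 0 0 0 0;2.4 0 0 0 0 0;2.4 0 0 0 0 0"

```text
t: 9.0
tcp_pos: [578.2, 14.8, 87.0]
ee_rot: [[0.173, 0.985, 0.002], [0.985, -0.173, -0.002], [-0.002, 0.002, -1.0]]
contact_force: [-0.5, -2.1, 5.3]
width: 23.8
gripper_force: 45.0
```

Emit:
step_arm --rows "0.3 0 0 0 0 0;0.6 0 0 0 0 0;0.9 0 0 0 0 0;1.2 0 0 0 0 0;1.5 0 0 0 0 0;1.8 0 0 0 0 0;2.1 0 0 0 0 0;2.1 0 0 0 0 0"

```text
t: 9.67
tcp_pos: [581.8, 36.3, 87.0]
ee_rot: [[0.172, 0.985, 0.002], [0.985, -0.172, -0.001], [-0.0, 0.002, -1.0]]
contact_force: [-0.2, 0.7, 6.4]
width: 23.8
gripper_force: 45.0
```

Emit:
step_arm --rows "0.3 0 0 0 0 0;0.6 0 0 0 0 0;0.9 0 0 0 0 0;1.2 0 0 0 0 0;1.5 0 0 0 0 0;1.8 0 0 0 0 0;2.1 0 0 0 0 0;2.1 0 0 0 0 0"

```text
t: 10.33
tcp_pos: [585.5, 56.9, 87.0]
ee_rot: [[0.172, 0.985, 0.002], [0.985, -0.172, -0.001], [-0.0, 0.002, -1.0]]
contact_force: [-0.0, -1.1, 5.4]
width: 23.3
gripper_force: 45.0
```

Emit:
step_arm --rows "0.3 0 0 0 0 0;0.6 0 0 0 0 0;0.9 0 0 0 0 0;1.2 0 0 0 0 0;1.5 0 0 0 0 0;1.8 0 0 0 0 0;2.0 0 0 0 0 0;2.0 0 0 0 0 0"

```text
t: 11.0
tcp_pos: [588.8, 76.0, 87.0]
ee_rot: [[0.172, 0.985, 0.002], [0.985, -0.172, -0.002], [-0.001, 0.002, -1.0]]
contact_force: [-1.0, -2.3, 7.3]
width: 23.6
gripper_force: 45.0
```

```bash
python3 snap.py w4
```

```text
11.0 [588.8  76.   87. ] [[0.172, 0.985, 0.002], [0.985, -0.172, -0.002], [-0.001, 0.002, -1.0]] [-0.07  0.33  1.66 -0.    1.15  0.1 ]
```

View pics/w4.png

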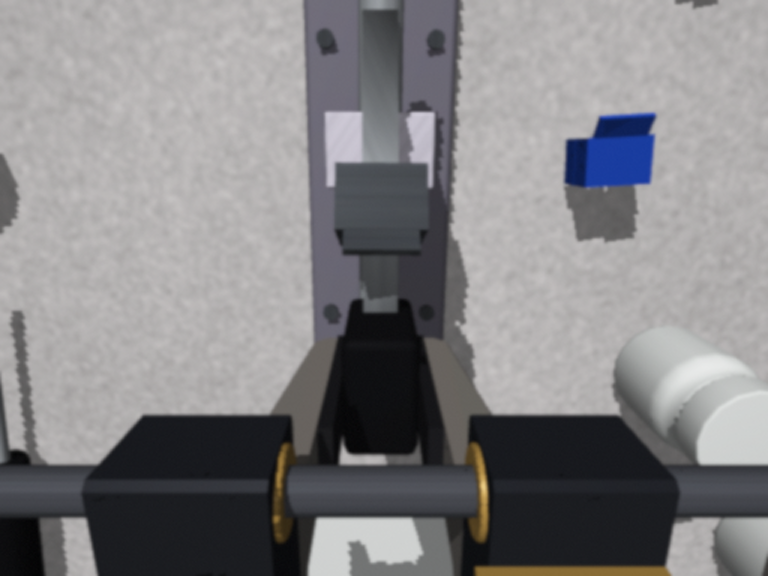

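The clip has snapped off. It sits astride the level part of the blade at about (382,205), against the stop block, with its lip clear of the handle. Next I lift it level and smoothly.

Emit:
step_arm --rows "0.1 0 0 0 0 0;0.2 0 0 0 0 0;0.2 0 -0.2 0 0 0;0.2 0 -0.5 0 0 0;0.2 0 -0.9 0 0 0;0.2 0 -1.4 0 0 0;0.2 0 -2 0 0 0;0.2 0 -2.7 0 0 0;0.2 0 -3.4 0 0 0;0.2 0 -4.1 0 0 0;0.2 0 -4.7 0 0 0;0.2 0 -5 0 0 0"

```text
t: 12.05
tcp_pos: [589.0, 78.1, 137.6]
ee_rot: [[0.173, 0.985, 0.002], [0.985, -0.173, -0.0], [0.0, 0.002, -1.0]]
contact_force: [0.5, -0.7, -3.0]
width: 23.6
gripper_force: 45.0
```

Emit:
step_arm --rows "0 0 0 0 0 0;0 0 0 0 0 0;0 0 0 0 0 0"

```text
t: 12.3
tcp_pos: [588.0, 78.1, 135.6]
ee_rot: [[0.173, 0.985, -0.001], [0.985, -0.173, 0.0], [-0.0, -0.001, -1.0]]
contact_force: [-1.0, 0.1, -1.8]
width: 23.5
gripper_force: 45.0
```

```bash
python3 snap.py w5; python3 - <<'E'
import cv2,numpy as np
g=cv2.cvtColor(cv2.imread("pics/raw_w5.png"),cv2.COLOR_BGR2GRAY).astype(int)
h=cv2.cvtColor(cv2.imread("pics/raw_w4.png"),cv2.COLOR_BGR2GRAY).astype(int)
for r in (120,135,145,155,164): print(r,g[r,210:300:3].tolist(),h[r,210:300:3].tolist())
print(abs(g-h)[105:170,225:285].mean())
E
```

```text
12.3 [588.   78.1 135.6] [[0.173, 0.985, -0.001], [0.985, -0.173, 0.0], [-0.0, -0.001, -1.0]] [-0.07  0.28  1.62  0.    1.25  0.1 ]
120 [181, 175, 106, 105, 99, 82, 80, 81, 80, 79, 78, 78, 79, 77, 77, 78, 78, 77, 77, 77, 75, 75, 74, 74, 73, 64, 76, 94, 90, 166] [107, 107, 114, 193, 174, 84, 81, 81, 80, 79, 80, 79, 80, 77, 78, 79, 78, 78, 78, 77, 76, 75, 76, 75, 76, 140, 132, 59, 97, 94]
135 [177, 178, 120, 103, 97, 82, 82, 82, 81, 80, 80, 80, 79, 79, 78, 78, 77, 78, 77, 77, 75, 75, 74, 74, 73, 67, 55, 55, 91, 164] [107, 106, 107, 107, 101, 83, 83, 82, 82, 81, 80, 80, 79, 79, 78, 78, 78, 78, 78, 77, 77, 76, 76, 75, 75, 66, 56, 57, 57, 72]
145 [177, 173, 118, 102, 95, 81, 79, 79, 79, 79, 78, 77, 77, 77, 77, 76, 77, 76, 75, 75, 75, 74, 74, 73, 73, 67, 55, 53, 131, 180] [106, 107, 106, 107, 98, 80, 80, 80, 79, 78, 78, 78, 78, 77, 77, 77, 76, 76, 77, 75, 76, 75, 75, 75, 73, 67, 56, 57, 56, 53]
155 [172, 177, 129, 103, 86, 26, 45, 68, 67, 67, 67, 68, 67, 68, 68, 67, 68, 68, 68, 68, 68, 68, 68, 56, 25, 45, 55, 53, 95, 102] [106, 107, 105, 105, 97, 28, 44, 69, 68, 70, 68, 70, 69, 70, 71, 71, 70, 70, 71, 71, 70, 71, 70, 56, 23, 50, 56, 56, 56, 57]
164 [174, 169, 132, 101, 103, 85, 52, 67, 65, 66, 66, 67, 66, 67, 66, 66, 66, 67, 67, 67, 67, 67, 67, 64, 52, 54, 54, 57, 97, 99] [104, 106, 106, 106, 105, 103, 72, 68, 67, 68, 68, 67, 68, 68, 68, 68, 68, 69, 68, 69, 69, 70, 69, 67, 56, 55, 55, 56, 55, 60]
4.134871794871795
```

The clip rides with the wedge: it sits at the same image position after the lift. Now I carry it to the tray.

Emit:
step_arm --rows "-0.2 0 0 0 0 0;-0.6 0 0 0 0 0;-1.2 -0.03 0 0 0 0;-2 -0.06 0 0 0 0;-3.1 -0.1 0 0 0 0;-4.4 -0.15 0 0 0 0;-5.9 -0.2 0 0 0 0;-7.5 -0.3 0 0 0 0;-9.2 -0.4 0 0 0 0;-10.9 -0.5 0 0 0 0;-12.6 -0.6 0 0 0 0;-14.3 -0.7 0 0 0 0"

```text
t: 13.35
tcp_pos: [556.0, -63.4, 136.2]
ee_rot: [[0.174, 0.985, 0.0], [0.985, -0.174, -0.0], [-0.0, 0.0, -1.0]]
contact_force: [0.1, -0.2, -2.2]
width: 23.8
gripper_force: 45.0
```

Emit:
step_arm --rows "-1.7 -0.07 0 0 0 0;-3.4 -0.15 0 0 0 0;-5.1 -0.22 0 0 0 0;-6.8 -0.3 0 0 0 0;-8.5 -0.37 0 0 0 0;-10.1 -0.45 0 0 0 0;-11.6 -0.5 0 0 0 0;-13 -0.55 0 0 0 0;-14.2 -0.6 0 0 0 0;-15.2 -0.63 0 0 0 0;-16 -0.65 0 0 0 0;-16.5 -0.66 0 0 0 0"

```text
t: 14.35
tcp_pos: [521.4, -223.9, 136.1]
ee_rot: [[0.174, 0.985, 0.0], [0.985, -0.174, -0.0], [-0.0, 0.0, -1.0]]
contact_force: [-0.1, -0.4, -2.7]
width: 23.5
gripper_force: 45.0
```

Emit:
step_arm --rows "-0.2 0 0.2 0 0 0;-0.2 0 0.6 0 0 0;-0.2 0 1.2 0 0 0;-0.2 0 2 0 0 0;-0.2 0 3 0 0 0;-0.2 0 4 0 0 0;-0.2 0 5 0 0 0;-0.2 0 6 0 0 0;-0.2 0 7 0 0 0;-0.2 0 7.8 0 0 0;-0.2 0 8.3 0 0 0;-0.2 0 8.5 0 0 0"

```text
t: 15.35
tcp_pos: [520.7, -224.5, 49.8]
ee_rot: [[0.173, 0.985, -0.001], [0.985, -0.173, 0.001], [0.001, -0.002, -1.0]]
contact_force: [-0.4, -0.4, -2.3]
width: 23.6
gripper_force: 45.0
```

```bash
python3 snap.py w6; python3 - <<'E'
import cv2,numpy as np
f=lambda n:cv2.cvtColor(cv2.imread(f"pics/raw_{n}.png"),cv2.COLOR_BGR2GRAY).astype(int)
g=f("w6")
for r in (100,108,112,120,135,145,155,164,168): print(r,g[r,210:300:4].tolist())
E
```

```text
15.35 [ 520.7 -224.5   49.8] [[0.173, 0.985, -0.001], [0.985, -0.173, 0.001], [0.001, -0.002, -1.0]] [-0.62  0.32  1.75 -0.    1.07 -0.45]
100 [179, 178, 179, 179, 179, 178, 179, 178, 130, 113, 117, 115, 114, 111, 100, 97, 97, 97, 99, 162, 178, 178, 179]
108 [178, 178, 178, 175, 161, 163, 165, 165, 127, 118, 113, 114, 112, 110, 97, 94, 93, 95, 93, 170, 177, 177, 177]
112 [177, 177, 178, 157, 66, 66, 66, 64, 64, 64, 63, 63, 62, 62, 61, 62, 60, 61, 61, 147, 177, 177, 178]
120 [178, 178, 178, 151, 65, 64, 64, 63, 62, 63, 61, 62, 62, 63, 61, 61, 60, 59, 59, 146, 177, 177, 177]
135 [177, 177, 178, 146, 66, 66, 65, 66, 64, 64, 64, 62, 62, 63, 62, 61, 60, 60, 60, 155, 176, 176, 176]
145 [176, 177, 176, 145, 65, 64, 63, 63, 63, 63, 63, 62, 61, 61, 60, 61, 60, 59, 59, 96, 175, 176, 176]
155 [177, 176, 177, 146, 20, 53, 55, 54, 54, 54, 53, 54, 54, 55, 54, 55, 55, 52, 20, 105, 177, 177, 176]
164 [177, 176, 177, 177, 98, 53, 52, 53, 53, 53, 53, 54, 53, 53, 53, 54, 53, 54, 89, 95, 161, 176, 176]
168 [176, 176, 176, 176, 168, 27, 27, 29, 29, 29, 28, 28, 28, 28, 26, 26, 27, 30, 94, 95, 132, 176, 175]
```

The clip is still on the blade. I set it down slowly.

Emit:
step_arm --rows "0 0 0.3 0 0 0;0 0 0.7 0 0 0;0 0 1.1 0 0 0;0 0 1.5 0 0 0;0 0 1.8 0 0 0;0 0 2.1 0 0 0;0 0 2.4 0 0 0;0 0 2.7 0 0 0;0 0 2.9 0 0 0;0 0 3 0 0 0;0 0 3.05 0 0 0;0 0 3.05 0 0 0"

```text
t: 16.4
tcp_pos: [521.4, -225.0, 20.7]
ee_rot: [[0.173, 0.985, 0.0], [0.985, -0.173, -0.0], [-0.0, 0.0, -1.0]]
contact_force: [-0.6, -0.8, -1.3]
width: 24.0
gripper_force: 45.0
```

Emit:
step_arm --rows "0 0 0 0 0 0;0 0 0 0 0 0;0 0 0 0 0 0"

```text
t: 16.65
tcp_pos: [521.4, -224.9, 20.7]
ee_rot: [[0.173, 0.985, 0.0], [0.985, -0.173, -0.0], [-0.0, 0.0, -1.0]]
contact_force: [0.1, 0.0, -1.1]
width: 23.5
gripper_force: 45.0
```

Emit:
step_arm --rows "0 0 0.05 0 0 0;0 0 0.1 0 0 0;0 0 0.13 0 0 0;0 0 0.16 0 0 0;0 0 0.16 0 0 0"

```text
t: 17.07
tcp_pos: [521.4, -224.9, 19.0]
ee_rot: [[0.173, 0.985, 0.0], [0.985, -0.173, -0.0], [-0.0, 0.0, -1.0]]
contact_force: [-0.2, -0.8, -0.1]
width: 23.9
gripper_force: 45.0
```

Emit:
step_arm --rows "0 0 0 0 0 0;0 0 0 0 0 0;0 0 0 0 0 0;0 0 0 0 0 0;0 0 0 0 0 0;0 0 0 0 0 0" --fingers 5.5

```text
t: 17.57
tcp_pos: [521.3, -224.8, 19.0]
ee_rot: [[0.173, 0.985, -0.0], [0.985, -0.173, 0.0], [0.0, -0.0, -1.0]]
contact_force: [-0.1, 0.6, 0.4]
width: 54.8
gripper_force: 0.0
```

Emit:
step_arm --rows "0 0 -0.5 0 0 0;0 0 -1.5 0 0 0;0 0 -3 0 0 0;0 0 -5 0 0 0;0 0 -7.5 0 0 0;0 0 -10 0 0 0;0 0 -12.5 0 0 0;0 0 -15 0 0 0;0 0 -16 0 0 0;0 0 -16 0 0 0;0 0 -16 0 0 0"

```text
t: 18.48
tcp_pos: [521.3, -224.8, 179.0]
ee_rot: [[0.173, 0.985, 0.0], [0.985, -0.173, -0.0], [-0.0, 0.001, -1.0]]
contact_force: [-0.1, -0.2, -0.2]
width: 55.1
gripper_force: 0.0
```

```bash
python3 snap.py w7
```

```text
18.4833 [ 521.3 -224.8  179. ] [[0.173, 0.985, 0.0], [0.985, -0.173, -0.0], [-0.0, 0.001, -1.0]] [-0.62  0.17  1.66 -0.    1.31 -0.45]
```

View pics/w7.png

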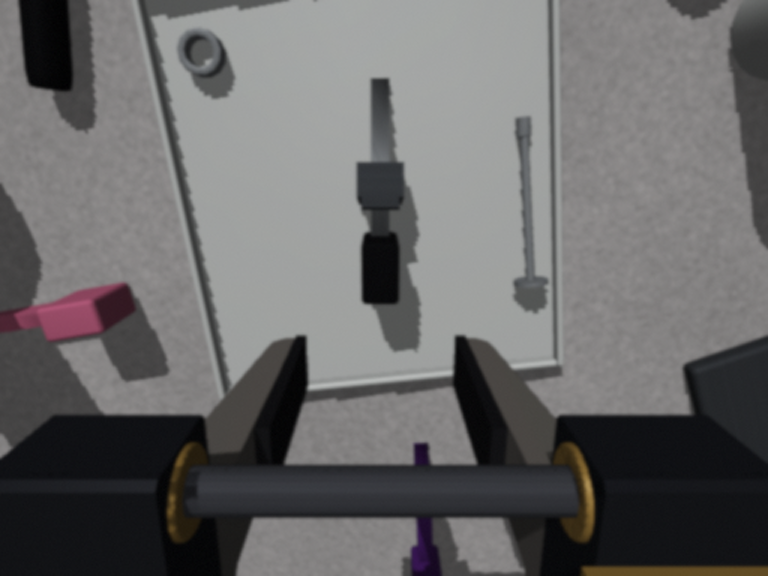

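The wedge, handle at (380,268) and nose at (380,80), lies in the tray, with the clip at (380,185) standing over its blade. The gripper is clear.

```bash
python3 -c "
from workcell import env
print(env.job_done())"
```

```text
the job is handed in; nothing more can be done
None
```

The clip came off the rod with the wedge, and both now lie in the tray with the clip standing over the blade. I kept the arm clear of the jars but took no final picture of them; the job was handed in at about 18.5 s, and no verdict came back.

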